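# Feel out the heavy side of a cranked wheel and hold it down

## Task

A steel slug is sealed out of sight on one side of the wooden wheel on the bench stand, and its stiff bearing keeps the wheel wherever it is left. Take the crank handle, turn the wheel once right round, either way, to feel which side is heavy, then bring the heavy side straight down and finish while still gripping the handle and holding the wheel still there, so that its top can be marked. Leave the other things on the bench where they lie.

Things in the scene. Friction and masses are not known exactly. Their poses are not given: they have to be found in the camera images.
- stand: steel bench stand fixed to the table, base plate 210 x 190 x 12 mm with a grey post behind the wheel; origin on the table straight under the wheel's centre. Its z is up, its y runs level along the axle from the handle side towards the post, its x is level in the plane of the wheel. It starts at varied yaw and never moves in the job
- axle (a point): centre of the plain wooden wheel, on its level axle, 130 mm above the table. The wheel is 160 mm across and 44 mm thick (22 mm either side of this point along the stand's y). A steel slug (0.43 to 0.55 kg, centred 50 mm from the axle) is sealed inside on an unknown side, different each time and invisible; it never shifts in the wheel. All else on the wheel, handle included, is in balance
- hub (a point): middle of the wheel's face on the handle side, 22 mm from the axle point towards the stand's -y. How it feels: the bearing drags with a steady 0.30 N m either way and the slug pulls with at most 0.21 to 0.27 N m, so the wheel never swings by itself. Turning takes about 5.5 N at the handle, up to 4.9 N more while the heavy side rises past axle height, as much less while it sinks past it
- handle: crank handle: a level black plastic sleeve 24 mm in diameter, 80 mm long, that spins freely on a steel pin parallel to the axle, so it can be held while carried round. Origin at the sleeve's centre, 55 mm from the axle line and 82 mm from the wheel's mid-plane towards the stand's -y (60 mm off its face). Fingers pointing down and closing along the stand's x can carry it all the way round
- wheel (a joint): turn of the wheel in rad, endless, counts on over several turns: 0 with the handle straight above the axle; growing values carry the handle from the top towards the stand's +x (its centre lies 55 mm x sin(value) along the stand's x and 55 mm x cos(value) above the axle). It starts between -0.8 and 0.8. It says nothing of where the heavy side is
- mallet_c (a point): bystander: carver's wooden mallet lying flat, head 85 x 110 x 65 mm; point at the head's centre
- chisel_a_c (a point): bystander: narrow wood chisel lying flat, 250 mm long, 28 mm thick; point at its middle, 14 mm up
- chisel_b_c (a point): bystander: broad wood chisel lying flat, 240 mm long, 28 mm thick; point at its middle, 14 mm up
- sand_block_c (a point): bystander: cork sanding block 112 x 62 x 32 mm; point at its centre
- offcut_c (a point): bystander: plain wooden offcut 120 x 50 x 40 mm; point at its centre
- gauge_c (a point): bystander: try square lying flat, stock 20 x 100 x 18 mm, thin steel blade 100 mm long along the point's own +x; point at the stock's centre
- glue_c (a point): bystander: upright white glue bottle 56 mm wide, 130 mm tall; point at its centre

How it is judged:
By the outcome, as a careful person would: the job done as asked, in the order asked, and still so for the second after the job is handed in, while the arm keeps its last pose, push and grip.
It also fails if it takes over 58 s, if anything falls off the work surface, if the arm or the gripper's body presses on something with over 40 N, if the wrist force passes 120 N, or if a joint passes its speed limit or range.

## Robot

A 6-joint arm with a two-finger parallel gripper is mounted at the origin on the work surface. World frame = base frame: x ahead of the robot, y to its left, z up, the work surface at z = 0. Lengths are in m, angles in rad, forces in N, time in s.
With the tool pointing down it reaches from about 0.35 to 0.875 m from the base axis. Payload 4.2 kg.
Tool frame: the origin (TCP) lies between the finger pads; the fingertips stand 8 mm ahead of it and the grasp point (between the pads) lies 11 mm behind it; z points along the fingers, y is the direction in which the jaws open and shut (so a half turn about z gives the same grasp; the last joint's range is limited). The gripper opens to 87 mm and grips with 3 to 60 N. Pads are 19 mm wide; open, the fingers measure 117 mm over their backs; the gripper's body (75 mm by 190 mm) begins 51 mm behind the grasp point.
Start: joints at [1.464, 0.385, 0.008, 0, -1.194, -0.259], TCP at [0.224, 0.584, 0.231] pointing down, gripper open.
Joint ranges: [-3.14, 3.14], [-1.21, 2.06], [-1.07, 1.41], [-3.16, 2.05], [-2.99, -0.16], [-3.1, 3.1]. Speed limits (rad/s): [2.79, 2.79, 3.14, 3.14, 3.14, 3.14].

## Interface

Orientations are given as a 3x3 rotation matrix whose columns are the frame's x, y, z axes.
In Python, from station import observe, snapshot, get_calibration, hand_in gives the robot as it stands.
- The arm moves only by the shell command python3 -m creep 'ROWS' [OPENING]. ROWS is JSON, a list that holds one entry, the list of rows, each a list of 6 numbers: the shift along the tool's x, y, z in cm, then the turn, a rotation vector about the tool's x, y, z in rad. A call has exactly 5 rows; each row is the pose to reach, as a shift and turn from the pose measured when the call began, along the tool's axes at that moment; what a row does not reach only later rows make up. A row lasts 1/8 s, in which the tool goes at most 62.5 mm and 10.7 degrees, less where a joint would pass 70% of its speed; a pose out of reach is approached as far as the arm can. A call with a gripper value outside its range is refused whole. OPENING is the opening, from -1 (shut) to 1 (fully open), set as the call begins (- or left out, the last holds). The fingers move at their own pace and stop on an object; the grip force is fixed at half the most. Time passes only in rows, so rows that repeat a pose let the fingers close, or fill a call up. It gives the time, the measured TCP pose, the force and the opening at its end, in the units of the state.
- observe(): the state, without advancing time (a new reading comes with each control period).
- snapshot(name): name is "scene" or "side" or "wrist"; returns (picture, depth): 480x640x3 uint8, red, green, blue; 480x640 float32, m along the optical axis (not along the pixel's ray), 0 where there is no reading.
- get_calibration(name): a dict with "K" (3x3 intrinsics, pixels), "extrinsics" (4x4, takes a point from camera to world coordinates); the wrist camera has in their place "T_tool_cam" (4x4, takes a point from camera to tool coordinates, whose origin is the TCP and whose axes are the flange's). Camera axes: x right, y up, looking along -z (the intrinsics and any distortion apply to the point x, -y, -z); pixel columns grow to the right and rows downward; lengths in m; the calibration is good to about 2 mm. A picture is of the moment at which its call begins: read the wrist's pose just before it. get_calibration takes no time and is no camera call.
- hand_in(): hands the job in, once; it reports no verdict.
The state is a dict: "time": time; "joint_pos": joint angles; "qd": joint speeds; "joint_torque": joint torques, N m; "tool_pos": TCP position; "tool_rot": TCP orientation; "wrist_force": force on the tool from outside, world axes, zero at the start; "moment": the same for the moment, N m; "width": finger opening in m.
Only numpy, scipy, OpenCV 4.12 (cv2) and the standard library are available. Lean on these libraries where they do the work, as an engineer would, in place of code of your own. Each camera call takes 0.05 s, during which the arm holds its last target. There are 200 camera calls.

## Working session

There is one attempt and no reset: what is moved stays moved. The work goes in short steps, Python scripts to look and compute and a shell command to move; the robot and the scene stay as the last step left them, time stands still between calls to the robot, and variables do not carry over. Pictures are saved under pics/ and viewed, about 8 in all and at most 12, crops included, and the job is handed in when it is done.

```bash
ls; mkdir -p pics; cat > h.py <<'E'
import numpy as np,cv2
from station import *
def snap(n,f):
    s=observe();p,d=snapshot(n);cv2.imwrite('pics/'+f,p[:,:,::-1]);np.savez('pics/'+f[:-4],d=d,tp=s['tool_pos'],tr=np.array(s['tool_rot']));return p,d
def P(n,f,u,v,r=2):
    z=np.load('pics/'+f+'.npz');c=get_calibration(n);K=np.array(c['K'])
    w=z['d'][v-r:v+r+1,u-r:u+r+1];w=w[w>0];d=np.median(w) if len(w) else 0
    p=np.array([(u-K[0,2])/K[0,0]*d,-(v-K[1,2])/K[1,1]*d,-d,1])
    if n=='wrist':
        T=np.eye(4);T[:3,:3]=z['tr'];T[:3,3]=z['tp'];T=T@np.array(c['T_tool_cam'])
    else: T=np.array(c['extrinsics'])
    return (T@p)[:3].round(4)
E
python3 - <<'E'
from h import *
print({k:np.round(v,3).tolist() for k,v in observe().items()})
for n in('scene','side'):
    p,d=snap(n,n+'0.png');c=get_calibration(n);print(n,{k:np.round(v,3).tolist() if not isinstance(v,str) else v for k,v in c.items()})
E
```

```text
pics
{'time': 0.0, 'joint_pos': [1.464, 0.386, 0.007, -0.001, -1.194, -0.259], 'qd': [-0.001, 0.0, 0.0, 0.0, 0.001, -0.0], 'joint_torque': [-0.001, -39.067, 18.741, 4.22, 0.011, -0.0], 'tool_pos': [0.223, 0.583, 0.229], 'tool_rot': [[0.934, -0.358, -0.001], [-0.358, -0.934, -0.002], [0.0, 0.002, -1.0]], 'wrist_force': [-0.903, 0.077, 0.65], 'moment': [-0.048, -0.002, -0.016], 'width': 0.087}
scene {'K': [[447.265, 0.0, 322.029], [0.0, 447.265, 230.781], [0.0, 0.0, 1.0]], 'extrinsics': [[0.895, -0.277, 0.349, 0.87], [0.445, 0.519, -0.73, -0.55], [0.021, 0.809, 0.588, 0.577], [0.0, 0.0, 0.0, 1.0]]}
side {'K': [[502.779, 0.0, 325.969], [0.0, 502.779, 245.329], [0.0, 0.0, 1.0]], 'extrinsics': [[-0.659, 0.421, -0.624, 0.068], [-0.752, -0.356, 0.554, 0.494], [0.011, 0.834, 0.552, 0.598], [0.0, 0.0, 0.0, 1.0]]}
```

View pics/scene0.png

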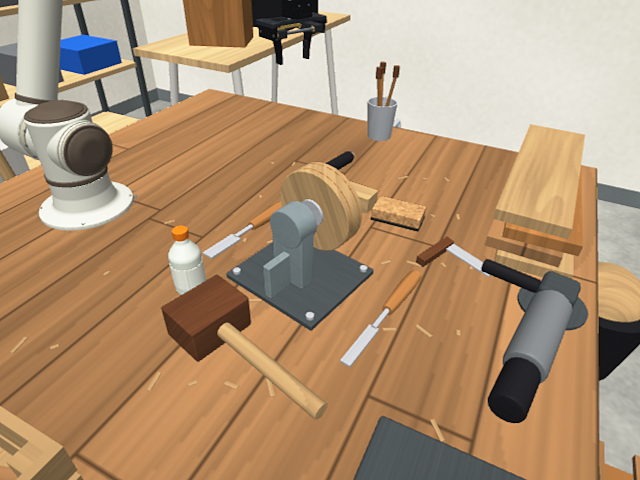

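View pics/side0.png

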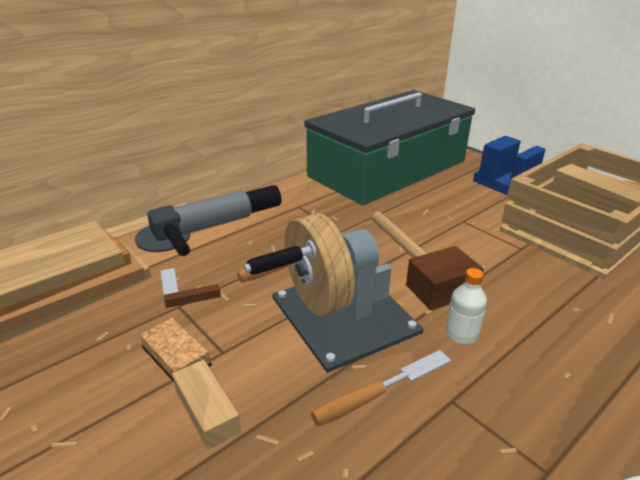

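The stand is at the centre of both views. In the side view the handle runs from (250,267) to (299,253) and the bolts are at (282,293), (330,357) and (412,324). In the scene view the bolts are at (237,270), (363,268) and (311,316).

```bash
python3 - <<'E'
from h import *
for q in[(282,293),(330,357),(412,324)]:print('side bolt',P('side','side0',*q,1))
for q in[(237,270),(363,268),(311,316)]:print('scene bolt',P('scene','scene0',*q,1))
for q in[(256,265),(266,262),(276,259),(286,257),(294,254)]:print('handle',P('side','side0',*q,1))
for q in[(310,225),(300,240),(297,275),(308,298),(320,308),(330,290),(325,240)]:print('face',P('side','side0',*q,1))
for q in[(335,160),(345,157)]:print('hs',P('scene','scene0',*q,1))
p=cv2.imread('pics/side0.png')[195:375,220:440];cv2.imwrite('pics/c1.png',cv2.resize(p,None,fx=3.2,fy=3.2,interpolation=2))
E
```

```text
side bolt [0.6584 0.0754 0.0159]
side bolt [0.4826 0.1139 0.0154]
side bolt [ 0.4479 -0.0415  0.0168]
scene bolt [ 0.454  -0.046   0.0194]
scene bolt [0.6617 0.0716 0.0184]
scene bolt [ 0.6311 -0.0846  0.0191]
handle [0.5601 0.1872 0.185 ]
handle [0.557  0.1723 0.1849]
handle [0.5534 0.1574 0.1853]
handle [0.5501 0.1421 0.1836]
handle [0.547  0.1299 0.1851]
face [0.5661 0.0837 0.2072]
face [0.5861 0.0876 0.1723]
face [0.5994 0.0851 0.0955]
face [0.5614 0.093  0.0743]
face [0.5204 0.1025 0.0851]
face [0.4953 0.1051 0.1373]
face [0.5317 0.0838 0.1976]
hs [0.5625 0.1413 0.1917]
hs [0.5726 0.1648 0.19  ]
```

View pics/c1.png

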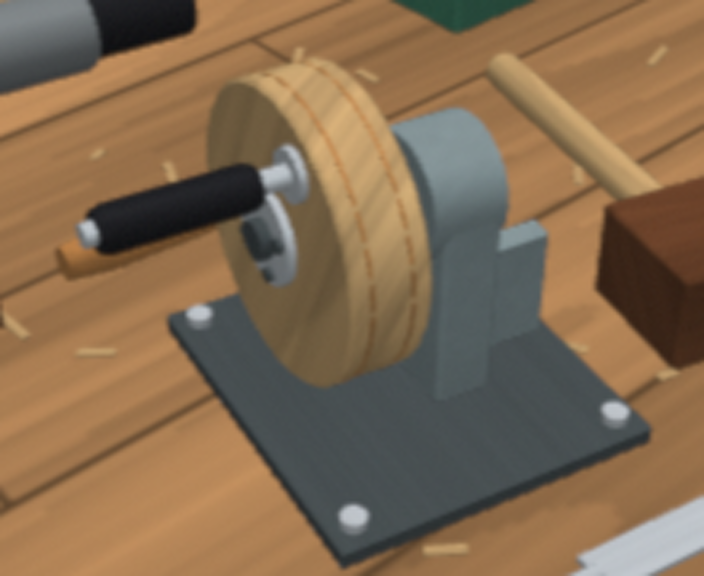

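The fit gives stand -y ≈ (0.22, 0.975) and x ≈ (-0.975, 0.22). The handle centre is about (0.560, 0.154, 0.178), with the wheel at about 0.5. Two independent height/lateral checks agree on that. I'll set out.

```bash
cat > w.py <<'E'
from h import *
from scipy.spatial.transform import Rotation as Ro
import sys
yaw=np.radians(12.8)
n=np.array([np.sin(yaw),np.cos(yaw),0]);xs=np.array([-np.cos(yaw),np.sin(yaw),0])
def goto(t):
    s=observe();R=np.array(s['tool_rot']);d=R.T@(np.array(t)-s['tool_pos'])*100
    G=np.c_[np.cross(xs,[0,0,-1]),xs,[0,0,-1]]
    print('tool now',np.round(s['tool_pos'],4),'shift cm',d.round(2),'rot',Ro.from_matrix(R.T@G).as_rotvec().round(3))
if __name__=='__main__': goto([float(a) for a in sys.argv[1:4]])
E
python3 -m creep '[[[4.7,2.8,-0.8,0,0,0.143],[9.4,5.6,-1.6,0,0,0.286],[14.1,8.3,-2.4,0,0,0.43],[18.8,11.1,-3.2,0,0,0.57],[23.5,13.8,-4,0,0,0.714]]]' 1; python3 w.py .562 .158 .27
```

```text
time: 0.72
tool_pos: [0.3941, 0.3686, 0.2698]
tool_rot: [[0.467, -0.884, -0.001], [-0.884, -0.467, -0.002], [0.002, 0.002, -1.0]]
wrist_force: [0.5, 0.2, 0.8]
width: 0.0868
tool now [0.3941 0.3686 0.2698] shift cm [ 2.647e+01 -5.000e+00  1.000e-02] rot [ 0.001 -0.002  0.71 ]
```

```bash
python3 -m creep '[[[5.3,-1,0,0,0,0.142],[10.6,-2,0,0,0,0.284],[15.9,-3,0,0,0,0.426],[21.2,-4,0,0,0,0.568],[26.5,-5,0,0,-0.002,0.71]]]' 1; python3 - <<'E'
from w import *
goto([.562,.158,.27])
snap('wrist','w1.png');snap('side','s1.png')
E
```

```text
time: 1.35
tool_pos: [0.5628, 0.1562, 0.2697]
tool_rot: [[-0.226, -0.974, -0.002], [-0.974, 0.226, -0.001], [0.001, 0.002, -1.0]]
wrist_force: [0.5, 1.6, -0.1]
width: 0.0871
tool now [0.5628 0.1562 0.2697] shift cm [-0.16  0.12 -0.03] rot [ 0.002 -0.001 -0.005]
```

View pics/w1.png

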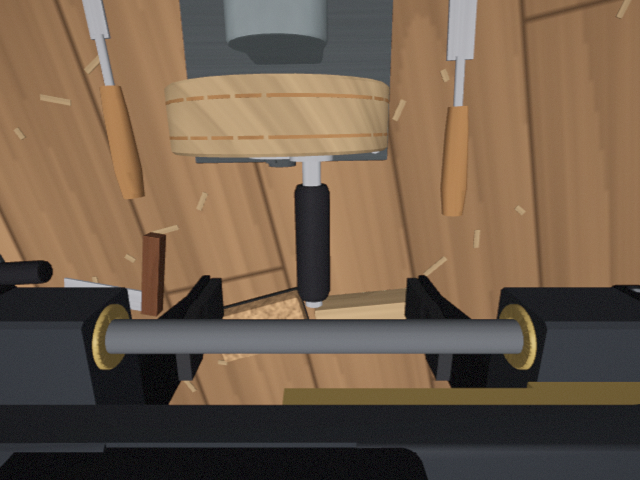

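The wrist view shows the sleeve from (312,185) to (312,300), square to the jaws. The wheel rim spans columns 167 to 388. I'll measure both.

```bash
python3 - <<'E'
from w import *
for q in[(312,190),(312,215),(312,240),(313,265),(313,292)]:
    p=P('wrist','w1',*q,1);print('handle top',p,'n,xs',(p@n).round(4),(p@xs).round(4))
for q in[(172,150),(384,148),(277,150),(277,80),(277,110),(200,152),(350,152)]:
    p=P('wrist','w1',*q,1);print('rim',p,'n,xs',(p@n).round(4),(p@xs).round(4))
# face plane from side depth
z=np.load('pics/side0.npz')['d'];pts=[]
for u in range(285,345,2):
  for v in range(215,315,2):
    p=P('side','side0',u,v,0);pts.append(p)
pts=np.array(pts);a=pts@n;m=(abs(a-.2135)<.006)&(pts[:,2]>.05)&(pts[:,2]<.21);q=pts[m]
A=np.c_[q[:,[0,2]],np.ones(m.sum())];c=np.linalg.lstsq(A,q[:,1],rcond=None)[0];print(m.sum(),c,np.degrees(np.arctan(-c[0])),np.median(a[m]))
x=q@xs;print('xs range',np.percentile(x,[0,1,50,99,100]),np.percentile(q[:,2],[0,1,99,100]))
E
```

```text
handle top [0.5548 0.1174 0.192 ] n,xs 0.2374 -0.515
handle top [0.5584 0.1328 0.1931] n,xs 0.2532 -0.5151
handle top [0.5622 0.149  0.1933] n,xs 0.2699 -0.5152
handle top [0.5655 0.1662 0.1929] n,xs 0.2874 -0.5146
handle top [0.57   0.1853 0.1927] n,xs 0.307 -0.5148
rim [0.6415 0.0731 0.1684] n,xs 0.2134 -0.6094
rim [0.4997 0.1053 0.156 ] n,xs 0.2134 -0.464
rim [0.5681 0.0881 0.2103] n,xs 0.2118 -0.5345
rim [0.5588 0.0526 0.2105] n,xs 0.1751 -0.5333
rim [0.5627 0.0674 0.2109] n,xs 0.1904 -0.5338
rim [0.6145 0.0791 0.1983] n,xs 0.2133 -0.5817
rim [0.5269 0.0996 0.1951] n,xs 0.2139 -0.4917
675 [-0.20402484 -0.00828855  0.20852731] 11.531496634553566 0.21510750629563344
xs range [-0.61243492 -0.60748063 -0.51214677 -0.45837251 -0.45674117] [0.0514   0.055874 0.206752 0.208   ]
```

The axle is at xs = -0.539, z = 0.130. The handle is at xs = -0.515, z = 0.180, so the radius is 56 mm (55 given) and the wheel is at about 0.445. Next I descend and grip.

```bash
python3 w.py .563 .1536 .169; python3 -m creep '[[[0.2,0,2.5,0.002,0,-0.005],[0.2,0,5,0.002,0,-0.005],[0.2,0,7.5,0.002,0,-0.005],[0.2,0,9.5,0.002,0,-0.005],[0.2,0,10,0.002,0,-0.005]]]' 1; python3 w.py .563 .1536 .169
```

```text
tool now [0.564  0.1539 0.269 ] shift cm [ 0.03  0.07 10.  ] rot [ 0.002 -0.002 -0.008]
time: 2.08
tool_pos: [0.5621, 0.1517, 0.1673]
tool_rot: [[-0.224, -0.975, -0.004], [-0.975, 0.224, -0.004], [0.005, 0.003, -1.0]]
wrist_force: [-0.3, 0.6, -0.4]
width: 0.0875
tool now [0.5621 0.1517 0.1673] shift cm [-0.2  -0.04 -0.17] rot [ 0.003 -0.005 -0.002]
```

```bash
python3 -m creep '[[[-0.2,0,-0.1,0.003,-0.005,0],[-0.2,0,-0.1,0.003,-0.005,0],[-0.2,0,-0.1,0.003,-0.005,0],[-0.2,0,-0.1,0.003,-0.005,0],[-0.2,0,-0.1,0.003,-0.005,0]]]' -1; python3 - <<'E'
from w import *
snap('side','s2.png')
s=observe();print(s['time'],s['width'],s['wrist_force'],s['tool_pos'])
p=cv2.imread('pics/s2.png')[140:380,180:440];cv2.imwrite('pics/c2.png',cv2.resize(p,None,fx=2.4,fy=2.4,interpolation=2))
E
```

```text
time: 2.7
tool_pos: [0.5626, 0.1537, 0.1685]
tool_rot: [[-0.224, -0.975, 0.0], [-0.975, 0.224, 0.001], [-0.001, -0.0, -1.0]]
wrist_force: [-0.2, 0.2, 0.5]
width: 0.0447
2.75 0.04093079965512964 [-0.51042465 -0.34068889 -0.20168676] [0.56259454 0.15363885 0.16839755]
```

View pics/c2.png

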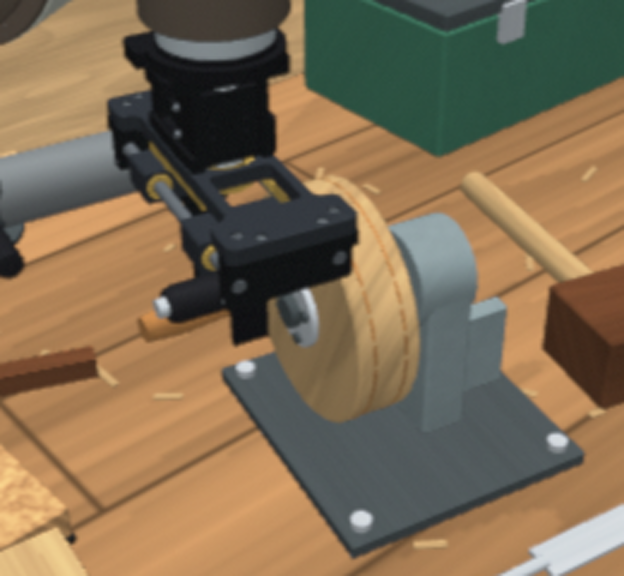

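The fingers straddle the sleeve and are still closing, and the gripper body is clear of the wheel face. I'll let them finish.

```bash
python3 -m creep '[[[0,0,0,0,0,0],[0,0,0,0,0,0],[0,0,0,0,0,0],[0,0,0,0,0,0],[0,0,0,0,0,0]]]' -1
cat > c.py <<'E'
# state on the circle + rows for the next arc, printed to be typed
from w import *
import json,os
def st():
    s=observe();p=np.array(s['tool_pos']);g=p-.011*np.array(s['tool_rot'])[:,2]
    a,b=g@xs+.539,g[2]-.1305;th=np.arctan2(a,b);t=np.cos(th)*xs+np.array([0,0,-np.sin(th)])
    f=np.array(s['wrist_force']);r=np.sin(th)*xs+np.array([0,0,np.cos(th)])
    return s,th,np.hypot(a,b),-f@t,f@r,g@n
def rows(step,k=5,th=None):
    s,th0,*_=st();th=th0 if th is None else th;R=np.array(s['tool_rot']);G=np.c_[np.cross(xs,[0,0,-1]),xs,[0,0,-1]]
    rv=Ro.from_matrix(R.T@G).as_rotvec().round(3)
    for i in range(1,k+1):
        a=th+step*i;P_=n*.2745+xs*(-.539+.055*np.sin(a))+np.array([0,0,.1305-.011+.055*np.cos(a)])
        print((R.T@(P_-s['tool_pos'])*100).round(1).tolist(),end=' ')
    print('rot',rv)
if __name__=='__main__':
    s,th,r,ft,fr,nn=st();v=-1
    print('t %.2f th %.3f r %.4f n %.4f width %.4f | push tang %.2f rad %.2f |qd|%.3f'%(s['time'],th,r,nn,s['width'],ft,fr,np.abs(s['qd']).max()))
    open('log.txt','a').write(json.dumps([s['time'],th,ft,fr,*map(float,s['wrist_force']),float(np.abs(s['qd']).max())])+'\n')
    if len(sys.argv)>1: rows(float(sys.argv[1]),th=float(sys.argv[2]) if len(sys.argv)>2 else None)
E
python3 c.py .12
```

```text
time: 3.38
tool_pos: [0.5629, 0.1536, 0.1684]
tool_rot: [[-0.224, -0.975, 0.001], [-0.975, 0.224, 0.0], [-0.001, -0.0, -1.0]]
wrist_force: [2.2, -0.9, -1.4]
width: 0.023
t 3.38 th 0.458 r 0.0546 n 0.2744 width 0.0230 | push tang 1.46 rad -2.33 |qd|0.001
[-0.0, 0.6, 0.3] [-0.0, 1.1, 0.7] [-0.0, 1.6, 1.1] [0.0, 2.0, 1.6] [0.0, 2.4, 2.2] rot [-0.     0.001 -0.002]
```

```bash
sed -i 's/round(1).tolist/round(2).tolist/' c.py; python3 -m creep '[[[0,0.5,0.25,0,0,0],[0,0.95,0.55,0,0,0],[0,1.4,0.9,0,0,0],[0,1.75,1.3,0,0,0],[0,2.1,1.75,0,0,0]]]'; python3 c.py .1
```

```text
time: 4.0
tool_pos: [0.5425, 0.158, 0.1514]
tool_rot: [[-0.223, -0.975, 0.002], [-0.975, 0.223, 0.0], [-0.0, -0.001, -1.0]]
wrist_force: [2.9, -5.0, 2.8]
width: 0.0231
t 4.00 th 0.955 r 0.0552 n 0.2743 width 0.0231 | push tang 4.57 rad -1.58 |qd|0.109
[-0.02, 0.28, 0.47] [-0.02, 0.53, 0.97] [-0.02, 0.73, 1.48] [-0.02, 0.87, 2.01] [-0.02, 0.96, 2.55] rot [-0.001  0.    -0.002]
```

```bash
cat >> c.py <<'E'
    if len(sys.argv)>1:
        d=float(sys.argv[1]);b=(float(sys.argv[2]) if len(sys.argv)>2 else th)+5*d
        print('2nd',[[0,round(5.5*(np.sin(b+d*i)-np.sin(b)),2),round(-5.5*(np.cos(b+d*i)-np.cos(b)),2)] for i in range(1,6)])
E
python3 -m creep '[[[0,0.28,0.47,0,0,0],[0,0.53,0.97,0,0,0],[0,0.73,1.48,0,0,0],[0,0.87,2.0,0,0,0],[0,0.96,2.55,0,0,0]]]' >/dev/null; python3 c.py .1
```

```text
t 4.62 th 1.454 r 0.0557 n 0.2742 width 0.0231 | push tang 5.54 rad 1.07 |qd|0.109
[-0.03, -0.03, 0.56] [-0.03, -0.05, 1.11] [-0.03, -0.12, 1.65] [-0.03, -0.25, 2.19] [-0.03, -0.43, 2.71] rot [-0.    -0.    -0.002]
2nd [[0, np.float64(-0.23), np.float64(0.5)], [0, np.float64(-0.51), np.float64(0.97)], [0, np.float64(-0.84), np.float64(1.42)], [0, np.float64(-1.2), np.float64(1.82)], [0, np.float64(-1.61), np.float64(2.19)]]
```

```bash
sed -i 's/round(5.5\*(np.sin(b+d\*i)-np.sin(b)),2)/float(round(5.5*(np.sin(b+d*i)-np.sin(b)),2))/;s/round(-5.5\*(np.cos(b+d\*i)-np.cos(b)),2)/float(round(-5.5*(np.cos(b+d*i)-np.cos(b)),2))/' c.py
python3 -m creep '[[[0,0,0.55,0,0,0],[0,-0.05,1.1,0,0,0],[0,-0.12,1.65,0,0,0],[0,-0.25,2.2,0,0,0],[0,-0.43,2.7,0,0,0]]]' >/dev/null; python3 c.py
python3 -m creep '[[[0,-0.23,0.5,0,0,0],[0,-0.51,0.97,0,0,0],[0,-0.84,1.42,0,0,0],[0,-1.2,1.82,0,0,0],[0,-1.6,2.2,0,0,0]]]' >/dev/null; python3 c.py .1
```

```text
t 5.25 th 1.943 r 0.0561 n 0.2742 width 0.0228 | push tang 8.82 rad -1.12 |qd|0.078
t 5.88 th 2.410 r 0.0563 n 0.2743 width 0.0231 | push tang 9.90 rad -5.64 |qd|0.078
[-0.02, -0.52, 0.24] [-0.02, -0.98, 0.54] [-0.02, -1.47, 0.8] [-0.02, -1.98, 1.0] [-0.02, -2.51, 1.15] rot [ 0.004 -0.001 -0.002]
2nd [[0, -0.54, 0.1], [0, -1.09, 0.14], [0, -1.64, 0.13], [0, -2.18, 0.07], [0, -2.72, -0.05]]
```

```bash

python3 -m creep '[[[0,-0.5,0.25,0,0,0],[0,-0.98,0.54,0,0,0],[0,-1.47,0.8,0,0,0],[0,-2.0,1.0,0,0,0],[0,-2.5,1.15,0,0,0]]]' >/dev/null; python3 c.py
python3 -m creep '[[[0,-0.54,0.1,0,0,0],[0,-1.09,0.14,0,0,0],[0,-1.64,0.13,0,0,0],[0,-2.18,0.07,0,0,0],[0,-2.7,-0.05,0,0,0]]]' >/dev/null; python3 c.py .1
```

```text
t 6.50 th 2.857 r 0.0562 n 0.2745 width 0.0230 | push tang 10.96 rad -6.76 |qd|0.080
t 7.12 th -3.030 r 0.0558 n 0.2747 width 0.0230 | push tang 9.96 rad -4.90 |qd|0.102
[0.01, -0.55, -0.18] [0.01, -1.08, -0.33] [0.01, -1.59, -0.54] [0.01, -2.08, -0.79] [0.01, -2.54, -1.09] rot [ 0.019 -0.003 -0.004]
2nd [[0, -0.43, -0.34], [0, -0.83, -0.72], [0, -1.19, -1.13], [0, -1.5, -1.59], [0, -1.77, -2.07]]
```

```bash

python3 -m creep '[[[0,-0.55,-0.15,0.005,0,0],[0,-1.08,-0.33,0.01,0,0],[0,-1.6,-0.54,0.015,0,0],[0,-2.08,-0.8,0.02,0,0],[0,-2.55,-1.1,0.02,0,0]]]' >/dev/null; python3 c.py
python3 -m creep '[[[0,-0.43,-0.34,0,0,0],[0,-0.83,-0.72,0,0,0],[0,-1.2,-1.13,0,0,0],[0,-1.5,-1.6,0,0,0],[0,-1.77,-2.07,0,0,0]]]' >/dev/null; python3 c.py .1
```

```text
t 7.75 th -2.656 r 0.0554 n 0.2749 width 0.0232 | push tang 7.90 rad 0.07 |qd|0.117
t 8.38 th -2.125 r 0.0546 n 0.2753 width 0.0232 | push tang 5.11 rad 12.58 |qd|0.103
[0.07, -0.31, -0.46] [0.08, -0.52, -0.97] [0.08, -0.68, -1.49] [0.08, -0.79, -2.03] [0.08, -0.85, -2.58] rot [ 0.006 -0.004 -0.005]
2nd [[0, -0.0, -0.55], [0, 0.05, -1.1], [0, 0.16, -1.64], [0, 0.32, -2.16], [0, 0.53, -2.67]]
```

```bash
sed -i 's/\.539/.5382/g;s/\.1305/.130/g' c.py; python3 c.py .1
```

```text
t 8.38 th -2.110 r 0.0550 n 0.2753 width 0.0232 | push tang 5.30 rad 12.50 |qd|0.103
[0.08, -0.26, -0.49] [0.08, -0.47, -1.0] [0.08, -0.62, -1.52] [0.08, -0.72, -2.06] [0.08, -0.77, -2.61] rot [ 0.006 -0.004 -0.005]
2nd [[0, 0.01, -0.55], [0, 0.07, -1.1], [0, 0.18, -1.63], [0, 0.35, -2.16], [0, 0.57, -2.66]]
```

```bash

python3 -m creep '[[[0,-0.25,-0.5,0,0,0],[0,-0.47,-1.0,0,0,0],[0,-0.62,-1.52,0,0,0],[0,-0.72,-2.05,0.005,0,-0.005],[0,-0.77,-2.6,0.005,0,-0.005]]]' >/dev/null; python3 c.py
python3 -m creep '[[[0,0,-0.55,0,0,0],[0,0.07,-1.1,0,0,0],[0,0.18,-1.63,0,0,0],[0,0.35,-2.15,0,0,0],[0,0.57,-2.65,0,0,0]]]' >/dev/null; python3 c.py .1
```

```text
t 9.00 th -1.598 r 0.0550 n 0.2753 width 0.0232 | push tang 4.34 rad -0.34 |qd|0.104
t 9.62 th -1.095 r 0.0549 n 0.2752 width 0.0232 | push tang 2.03 rad -3.65 |qd|0.068
[0.07, 0.26, -0.48] [0.07, 0.59, -0.93] [0.07, 0.95, -1.34] [0.08, 1.36, -1.71] [0.08, 1.8, -2.04] rot [ 0.002 -0.004 -0.   ]
2nd [[0, 0.47, -0.29], [0, 0.97, -0.52], [0, 1.48, -0.71], [0, 2.02, -0.84], [0, 2.56, -0.92]]
```

```bash

python3 -m creep '[[[0,0.26,-0.48,0,0,0],[0,0.6,-0.93,0,0,0],[0,0.95,-1.35,0,0,0],[0,1.35,-1.7,0,0,0],[0,1.8,-2.05,0,0,0]]]' >/dev/null; python3 c.py
python3 -m creep '[[[0,0.47,-0.29,0,0,0],[0,0.97,-0.52,0,0,0],[0,1.5,-0.7,0,0,0],[0,2.0,-0.85,0,0,0],[0,2.55,-0.92,0,0,0]]]' >/dev/null; python3 c.py .1
```

```text
t 10.25 th -0.587 r 0.0547 n 0.2750 width 0.0230 | push tang 1.45 rad -5.86 |qd|0.073
t 10.88 th -0.085 r 0.0547 n 0.2748 width 0.0235 | push tang 1.81 rad -9.89 |qd|0.096
[0.02, 0.54, -0.04] [0.02, 1.09, -0.01] [0.02, 1.63, 0.08] [0.02, 2.17, 0.23] [0.02, 2.68, 0.43] rot [ 0.003 -0.005 -0.   ]
2nd [[0, 0.49, 0.25], [0, 0.96, 0.54], [0, 1.39, 0.88], [0, 1.78, 1.26], [0, 2.14, 1.68]]
```

```bash

python3 -m creep '[[[0,0.54,0,0,0,0],[0,1.1,0,0,0,0],[0,1.63,0.08,0,0,0],[0,2.17,0.23,0,0,0],[0,2.7,0.43,0,0,0]]]' >/dev/null; python3 c.py
python3 -m creep '[[[0,0.5,0.25,0,0,0],[0,0.96,0.54,0,0,0],[0,1.4,0.88,0,0,0],[0,1.78,1.26,0,0,0],[0,2.15,1.68,0,0,0]]]' >/dev/null; python3 c.py .1
python3 - <<'E'
import json,numpy as np
L=[json.loads(l) for l in open('log.txt')];t,c={} ,0
a=np.array(L);_,i=np.unique(a[:,0],return_index=True);a=a[i];a=a[a[:,0]>3.5]
th,f=a[:,1],a[:,2]
A=np.c_[np.ones(len(th)),np.sin(th),np.cos(th)];c=np.linalg.lstsq(A,f,rcond=None)[0]
print(c,'amp',np.hypot(c[1],c[2]),'phi',np.arctan2(c[1],c[2]),'res',(f-A@c).round(2))
E
```

```text
t 11.50 th 0.403 r 0.0548 n 0.2746 width 0.0234 | push tang 2.95 rad -13.44 |qd|0.114
t 12.12 th 0.835 r 0.0548 n 0.2744 width 0.0231 | push tang 3.89 rad -3.66 |qd|0.105
[-0.02, 0.37, 0.41] [-0.02, 0.68, 0.87] [-0.02, 0.94, 1.35] [-0.03, 1.15, 1.86] [-0.03, 1.31, 2.39] rot [-0.006 -0.004  0.001]
2nd [[0, 0.1, 0.54], [0, 0.15, 1.09], [0, 0.14, 1.64], [0, 0.08, 2.18], [0, -0.04, 2.72]]
[ 5.57416348  1.71528586 -4.07431864] amp 4.420664882564122 phi 2.7431153917236806 res [-0.05 -1.27  0.17  0.15  1.    0.53 -0.48 -1.15  0.37 -0.16  0.22  0.44
  0.45 -0.22]
```

The fit gives drag 5.6 N and amplitude 4.4 N, both matching the given figures. Heavy side down comes out at θ ≈ 2.743 − π/2 ≈ 1.17. To sharpen this and cancel bias, I'll sweep through it forward and then backward.

```bash
python3 c.py .08 | tail -2
python3 -m creep '[[[0,0.28,0.32,0,0,0],[0,0.53,0.67,0,0,0],[0,0.76,1.04,0,0,0],[0,0.97,1.43,-0.005,-0.004,0],[0,1.15,1.85,-0.005,-0.004,0]]]' >/dev/null; python3 c.py .08
```

```text
[-0.02, 0.3, 0.32] [-0.02, 0.56, 0.68] [-0.02, 0.79, 1.06] [-0.03, 0.98, 1.45] [-0.03, 1.15, 1.86] rot [-0.006 -0.004  0.001]
2nd [[0, 0.13, 0.42], [0, 0.22, 0.85], [0, 0.28, 1.29], [0, 0.31, 1.73], [0, 0.3, 2.17]]
t 12.75 th 1.156 r 0.0549 n 0.2742 width 0.0228 | push tang 4.29 rad 1.75 |qd|0.089
[-0.03, 0.18, 0.4] [-0.03, 0.31, 0.82] [-0.03, 0.41, 1.25] [-0.03, 0.47, 1.69] [-0.03, 0.5, 2.13] rot [-0.007  0.001  0.002]
2nd [[0, -0.01, 0.44], [0, -0.06, 0.88], [0, -0.14, 1.31], [0, -0.25, 1.73], [0, -0.4, 2.15]]
```

```bash

python3 -m creep '[[[0,0.17,0.4,0,0,0],[0,0.3,0.82,0,0,0],[0,0.4,1.25,0,0,0],[0,0.47,1.7,0,0,0],[0,0.5,2.13,0,0,0]]]' >/dev/null; python3 c.py
python3 -m creep '[[[0,0,0.44,0,0,0],[0,-0.06,0.88,0,0,0],[0,-0.14,1.3,0,0,0],[0,-0.25,1.73,0,0,0],[0,-0.4,2.15,0,0,0]]]' >/dev/null; python3 c.py -.08
```

```text
t 13.38 th 1.511 r 0.0550 n 0.2742 width 0.0232 | push tang 5.95 rad 3.44 |qd|0.082
t 14.00 th 1.879 r 0.0551 n 0.2741 width 0.0232 | push tang 8.28 rad 5.18 |qd|0.067
[-0.04, 0.11, -0.43] [-0.04, 0.19, -0.86] [-0.04, 0.24, -1.3] [-0.04, 0.25, -1.74] [-0.04, 0.22, -2.18] rot [-0.006 -0.     0.003]
2nd [[0, -0.06, -0.44], [0, -0.15, -0.87], [0, -0.28, -1.29], [0, -0.44, -1.7], [0, -0.63, -2.09]]
```

```bash

python3 -m creep '[[[0,0.11,-0.43,0,0,0],[0,0.19,-0.86,0,0,0],[0,0.24,-1.3,0,0,0],[0,0.25,-1.74,0,0,0],[0,0.22,-2.18,0,0,0]]]' >/dev/null; python3 c.py
python3 -m creep '[[[0,-0.06,-0.44,0,0,0],[0,-0.15,-0.87,0,0,0],[0,-0.28,-1.3,0,0,0],[0,-0.44,-1.7,0,0,0],[0,-0.63,-2.1,0,0,0]]]' >/dev/null; python3 c.py -.08
```

```text
t 14.62 th 1.476 r 0.0550 n 0.2741 width 0.0229 | push tang -4.66 rad -1.64 |qd|0.081
t 15.25 th 1.075 r 0.0550 n 0.2742 width 0.0229 | push tang -7.12 rad -8.73 |qd|0.082
[-0.03, -0.22, -0.38] [-0.03, -0.47, -0.74] [-0.03, -0.76, -1.07] [-0.03, -1.07, -1.38] [-0.02, -1.4, -1.67] rot [-0.006  0.     0.003]
2nd [[0, -0.35, -0.26], [0, -0.73, -0.49], [0, -1.12, -0.69], [0, -1.53, -0.86], [0, -1.94, -1.0]]
```

The forward and backward readings together hint at θ0 nearer 1.3–1.4. There is plenty of time left, so I'll go a full turn back for bidirectional data.

```bash

python3 -m creep '[[[0,-0.22,-0.38,0,0,0],[0,-0.47,-0.74,0,0,0],[0,-0.76,-1.07,0,0,0],[0,-1.07,-1.4,0,0,0],[0,-1.4,-1.67,-0.005,0,0.003]]]' >/dev/null; python3 c.py
python3 -m creep '[[[0,-0.35,-0.26,0,0,0],[0,-0.73,-0.5,0,0,0],[0,-1.12,-0.7,0,0,0],[0,-1.53,-0.86,0,0,0],[0,-1.94,-1.0,0,0,0]]]' >/dev/null; python3 c.py -.1
```

```text
t 15.88 th 0.691 r 0.0549 n 0.2743 width 0.0231 | push tang -8.03 rad -11.03 |qd|0.126
t 16.50 th 0.306 r 0.0548 n 0.2745 width 0.0235 | push tang -8.49 rad -8.03 |qd|0.087
[-0.01, -0.53, -0.16] [-0.01, -1.07, -0.25] [-0.01, -1.62, -0.28] [-0.01, -2.17, -0.26] [-0.01, -2.71, -0.19] rot [ 0.004 -0.    -0.   ]
2nd [[0, -0.53, 0.13], [0, -1.05, 0.32], [0, -1.55, 0.55], [0, -2.02, 0.84], [0, -2.46, 1.17]]
```

```bash
cat > fit.py <<'E'
import json,numpy as np
a=np.array([json.loads(l) for l in open('log.txt')]);_,i=np.unique(a[:,0],return_index=True);a=a[i];a=a[a[:,0]>3.5]
th=a[:,1]
xs=np.array([-np.cos(np.radians(12.8)),np.sin(np.radians(12.8)),0])
s=np.where((a[:,0]>14.1)&(a[:,0]<1e9),-1.,1.)
f=a[:,2];S,C=np.sin(th),np.cos(th)
for nm,A,k in(('simple',np.c_[S,C,s],0),('mixed',np.c_[S,C,s,s*S,s*C],0),('radial',np.c_[S,C,s,abs(a[:,3])*s,a[:,3]],0)):
    c=np.linalg.lstsq(A,f,rcond=None)[0];r=f-A@c;sd=np.sqrt(r@r/(len(f)-A.shape[1]))
    print(nm,len(f),c.round(2),'amp %.2f th0 %.3f sd %.2f dth %.3f'%(np.hypot(c[0],c[1]),np.arctan2(-c[1],c[0]),sd,sd*np.sqrt(np.linalg.inv(A.T@A)[0,0])/np.hypot(c[0],c[1])))
E
python3 fit.py
```

```text
simple 21 [ 1.4  -4.12  5.54] amp 4.35 th0 1.244 sd 0.68 dth 0.046
mixed 21 [ 1.12 -3.93  5.47  0.4  -0.19] amp 4.09 th0 1.294 sd 0.69 dth 0.080
radial 21 [ 1.35 -4.43  5.32  0.03 -0.06] amp 4.63 th0 1.275 sd 0.57 dth 0.038
```

```bash

python3 -m creep '[[[0,-0.53,-0.16,0,0,0],[0,-1.07,-0.25,0,0,0],[0,-1.62,-0.28,0,0,0],[0,-2.17,-0.26,0,0,0],[0,-2.7,-0.2,0,0,0]]]' >/dev/null; python3 c.py
python3 -m creep '[[[0,-0.53,0.13,0,0,0],[0,-1.05,0.32,0,0,0],[0,-1.55,0.55,0,0,0],[0,-2.0,0.84,0,0,0],[0,-2.46,1.17,0,0,0]]]' >/dev/null; python3 c.py -.1
```

```text
t 17.12 th -0.149 r 0.0547 n 0.2747 width 0.0234 | push tang -10.01 rad -7.78 |qd|0.092
t 17.75 th -0.610 r 0.0547 n 0.2750 width 0.0232 | push tang -8.85 rad -5.26 |qd|0.075
[0.05, -0.46, 0.31] [0.05, -0.87, 0.69] [0.05, -1.23, 1.1] [0.05, -1.55, 1.55] [0.05, -1.82, 2.02] rot [ 0.011 -0.001  0.001]
2nd [[0, -0.22, 0.5], [0, -0.39, 1.03], [0, -0.5, 1.56], [0, -0.56, 2.11], [0, -0.57, 2.66]]
```

```bash

python3 -m creep '[[[0,-0.46,0.31,0.005,0,0],[0,-0.87,0.7,0.01,0,0],[0,-1.23,1.1,0.01,0,0],[0,-1.55,1.55,0.01,0,0],[0,-1.82,2.0,0.01,0,0]]]' >/dev/null; python3 c.py
python3 -m creep '[[[0,-0.22,0.5,0,0,0],[0,-0.4,1.03,0,0,0],[0,-0.5,1.56,0,0,0],[0,-0.56,2.1,0,0,0],[0,-0.57,2.65,0,0,0]]]' >/dev/null; python3 c.py -.1
```

```text
t 18.38 th -1.046 r 0.0549 n 0.2752 width 0.0229 | push tang -9.27 rad -8.50 |qd|0.061
t 19.00 th -1.455 r 0.0550 n 0.2753 width 0.0231 | push tang -7.97 rad -6.34 |qd|0.093
[0.08, -0.03, 0.55] [0.08, -0.01, 1.1] [0.08, 0.06, 1.64] [0.08, 0.19, 2.18] [0.08, 0.37, 2.7] rot [-0.002 -0.001  0.004]
2nd [[0, 0.23, 0.5], [0, 0.51, 0.97], [0, 0.84, 1.41], [0, 1.21, 1.82], [0, 1.61, 2.19]]
```

```bash

python3 -m creep '[[[0,-0.03,0.55,0,0,0],[0,0,1.1,0,0,0],[0,0.06,1.64,0,0,0],[0,0.19,2.18,0,0,0],[0,0.37,2.7,0,0,0]]]' >/dev/null; python3 c.py
python3 -m creep '[[[0,0.23,0.5,0,0,0],[0,0.5,0.97,0,0,0],[0,0.84,1.4,0,0,0],[0,1.2,1.82,0,0,0],[0,1.6,2.2,0,0,0]]]' >/dev/null; python3 c.py -.1
```

```text
t 19.62 th -1.844 r 0.0552 n 0.2754 width 0.0232 | push tang -6.36 rad -7.68 |qd|0.106
t 20.25 th -2.209 r 0.0550 n 0.2754 width 0.0229 | push tang -5.07 rad 10.81 |qd|0.116
[0.09, 0.39, 0.42] [0.09, 0.78, 0.79] [0.09, 1.22, 1.13] [0.09, 1.69, 1.42] [0.08, 2.18, 1.67] rot [-0.023  0.002  0.008]
2nd [[0, 0.51, 0.21], [0, 1.04, 0.36], [0, 1.58, 0.46], [0, 2.13, 0.5], [0, 2.68, 0.49]]
```

```bash

python3 -m creep '[[[0,0.39,0.42,-0.005,0,0],[0,0.78,0.79,-0.01,0,0],[0,1.22,1.13,-0.015,0,0.005],[0,1.7,1.42,-0.02,0,0.005],[0,2.18,1.67,-0.02,0,0.005]]]' >/dev/null; python3 c.py
python3 -m creep '[[[0,0.5,0.21,0,0,0],[0,1.04,0.36,0,0,0],[0,1.58,0.46,0,0,0],[0,2.13,0.5,0,0,0],[0,2.7,0.5,0,0,0]]]' >/dev/null; python3 c.py -.1; python3 fit.py
```

```text
t 20.88 th -2.644 r 0.0552 n 0.2751 width 0.0230 | push tang -3.64 rad 6.96 |qd|0.115
t 21.50 th 3.121 r 0.0552 n 0.2747 width 0.0234 | push tang -2.23 rad 12.82 |qd|0.113
[0.02, 0.56, -0.06] [0.02, 1.1, -0.16] [0.02, 1.63, -0.31] [0.02, 2.14, -0.52] [0.02, 2.62, -0.77] rot [-0.008  0.002  0.003]
2nd [[0, 0.46, -0.3], [0, 0.89, -0.64], [0, 1.29, -1.02], [0, 1.64, -1.44], [0, 1.95, -1.9]]
simple 29 [ 1.47 -3.92  5.66] amp 4.18 th0 1.211 sd 0.66 dth 0.042
mixed 29 [ 1.45 -3.88  5.69 -0.03 -0.24] amp 4.14 th0 1.213 sd 0.66 dth 0.044
radial 29 [ 1.51 -4.25  5.31  0.05 -0.04] amp 4.51 th0 1.229 sd 0.59 dth 0.035
```

```bash

python3 -m creep '[[[0,0.56,-0.06,0,0,0],[0,1.1,-0.16,0,0,0],[0,1.63,-0.3,0,0,0],[0,2.14,-0.52,-0.005,0,0],[0,2.62,-0.77,-0.008,0,0]]]' >/dev/null; python3 c.py
python3 -m creep '[[[0,0.46,-0.3,0,0,0],[0,0.9,-0.64,0,0,0],[0,1.29,-1.0,0,0,0],[0,1.64,-1.44,0,0,0],[0,1.95,-1.9,0,0,0]]]' >/dev/null; python3 c.py -.1; python3 fit.py
```

```text
t 22.12 th 2.606 r 0.0553 n 0.2744 width 0.0233 | push tang -1.64 rad 7.74 |qd|0.064
t 22.75 th 2.099 r 0.0552 n 0.2742 width 0.0230 | push tang -2.22 rad 3.53 |qd|0.077
[-0.03, 0.24, -0.5] [-0.03, 0.44, -1.01] [-0.03, 0.59, -1.54] [-0.03, 0.69, -2.08] [-0.03, 0.73, -2.62] rot [0.001 0.002 0.003]
2nd [[0, -0.01, -0.55], [0, -0.08, -1.1], [0, -0.2, -1.63], [0, -0.37, -2.15], [0, -0.6, -2.65]]
simple 31 [ 1.48 -3.92  5.66] amp 4.19 th0 1.209 sd 0.64 dth 0.038
mixed 31 [ 1.49 -3.91  5.67 -0.05 -0.22] amp 4.18 th0 1.207 sd 0.64 dth 0.039
radial 31 [ 1.51 -4.25  5.31  0.05 -0.04] amp 4.51 th0 1.229 sd 0.56 dth 0.031
```

```bash

python3 -m creep '[[[0,0.24,-0.5,0,0,0],[0,0.44,-1.0,0,0,0],[0,0.6,-1.54,0,0,0],[0,0.69,-2.08,0,0,0],[0,0.73,-2.6,0,0,0]]]' >/dev/null; python3 c.py -.075; python3 fit.py
```

```text
t 23.38 th 1.597 r 0.0550 n 0.2741 width 0.0230 | push tang -4.23 rad 2.13 |qd|0.090
[-0.03, -0.01, -0.41] [-0.04, -0.04, -0.82] [-0.04, -0.11, -1.23] [-0.04, -0.2, -1.63] [-0.04, -0.33, -2.02] rot [0.001 0.002 0.003]
2nd [[0, -0.16, -0.38], [0, -0.34, -0.75], [0, -0.55, -1.11], [0, -0.79, -1.44], [0, -1.05, -1.76]]
simple 32 [ 1.47 -3.92  5.66] amp 4.18 th0 1.212 sd 0.63 dth 0.036
mixed 32 [ 1.47 -3.91  5.67 -0.04 -0.22] amp 4.18 th0 1.210 sd 0.63 dth 0.036
radial 32 [ 1.49 -4.25  5.34  0.05 -0.05] amp 4.50 th0 1.233 sd 0.56 dth 0.030
```

Target θ0 ≈ 1.22: go there, easing off at the end, then hold and check.

```bash

python3 -m creep '[[[0,0,-0.41,0,0,0],[0,-0.04,-0.82,0,0,0],[0,-0.11,-1.23,0,0,0],[0,-0.2,-1.63,0,0,0],[0,-0.33,-2.02,0,0,0]]]' >/dev/null; python3 c.py 
python3 -m creep '[[[0,0,0,0,0,0],[0,0,0,0,0,0],[0,0,0,0,0,0],[0,0,0,0,0,0],[0,0,0,0,0,0]]]' >/dev/null; python3 c.py -.01; python3 fit.py
python3 - <<'E'
from h import *
snap('side','s3.png');p=cv2.imread('pics/s3.png')[120:380,180:480];cv2.imwrite('pics/c3.png',cv2.resize(p,None,fx=2.2,fy=2.2,interpolation=2))
snap('wrist','w3.png')
E
```

```text
t 24.00 th 1.218 r 0.0549 n 0.2742 width 0.0231 | push tang -5.07 rad -0.02 |qd|0.079
t 24.62 th 1.206 r 0.0548 n 0.2742 width 0.0231 | push tang 1.73 rad 3.61 |qd|0.002
[-0.03, -0.0, -0.06] [-0.03, -0.02, -0.11] [-0.03, -0.04, -0.16] [-0.03, -0.07, -0.21] [-0.03, -0.09, -0.26] rot [-0.     0.002  0.003]
2nd [[0, -0.02, -0.05], [0, -0.05, -0.1], [0, -0.07, -0.15], [0, -0.09, -0.2], [0, -0.12, -0.25]]
simple 34 [ 1.86 -3.78  5.42] amp 4.22 th0 1.113 sd 1.41 dth 0.076
mixed 34 [ 1.84 -3.78  5.49 -0.34 -0.35] amp 4.20 th0 1.117 sd 1.41 dth 0.076
radial 34 [ 1.85 -3.91  4.96  0.08 -0.01] amp 4.32 th0 1.128 sd 1.42 dth 0.075
```

View pics/c3.png

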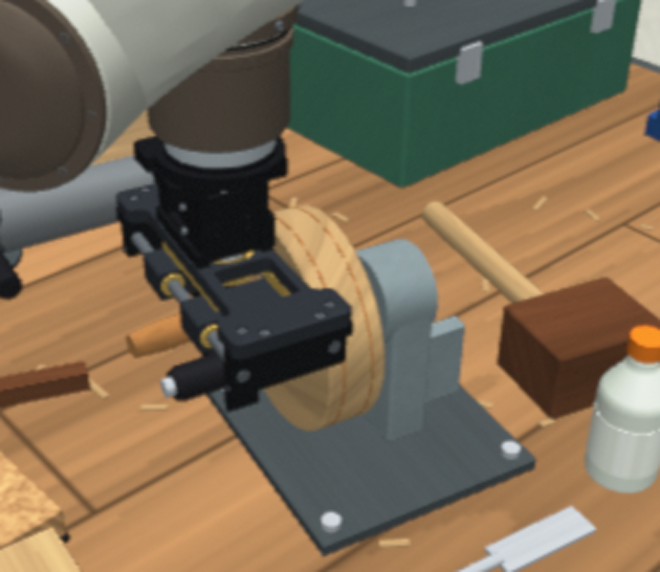

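View pics/w3.png

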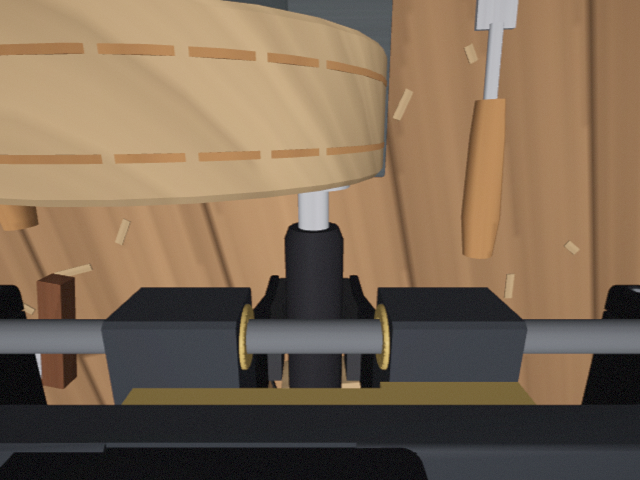

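The handle is held at the wheel's +x side and the bystanders are where they were. The last fit wrongly included the resting reading, so I'll redo it without that one. I'll also check the sleeve's own height (wrist pixels at about (314,245)) and that the wheel is still.

```bash
python3 - <<'E'
from w import *
for q in[(314,235),(314,250),(314,265)]:
    p=P('wrist','w3',*q,1);a,b=p@xs+.5382,p[2]-.012-.130;print(p,'xs %.4f dz %.4f th %.3f r %.4f'%(a,b,np.arctan2(a,b),np.hypot(a,b)))
E
sed -i 's/a=a\[a\[:,0\]>3.5\]/a=a[(a[:,0]>3.5)\&(a[:,0]<24.3)]/' fit.py; python3 fit.py; python3 c.py
```

```text
[0.5271 0.1221 0.1615] xs 0.0512 dz 0.0195 th 1.207 r 0.0548
[0.5282 0.1274 0.1628] xs 0.0514 dz 0.0208 th 1.186 r 0.0554
[0.5295 0.133  0.1632] xs 0.0513 dz 0.0212 th 1.179 r 0.0555
simple 33 [ 1.5  -3.91  5.64] amp 4.19 th0 1.204 sd 0.63 dth 0.035
mixed 33 [ 1.5  -3.9   5.66 -0.06 -0.23] amp 4.18 th0 1.204 sd 0.62 dth 0.035
radial 33 [ 1.51 -4.24  5.31  0.05 -0.04] amp 4.50 th0 1.229 sd 0.55 dth 0.029
t 24.73 th 1.207 r 0.0548 n 0.2742 width 0.0236 | push tang 2.54 rad 5.60 |qd|0.001
```

```bash
python3 -c "
from station import *
print(hand_in())"
```

```text
the job is handed in; nothing more can be done
None
```

I've handed the job in with the heavy side down, as best I could feel it: the wheel stands at about 1.21 rad, with the gripper still closed on the handle and holding it still. It finished at 24.7 s of the 58 s.

- **Turning:** I carried the handle from about 0.45 rad forward through more than one full turn, to 2π + 1.88. I then took it back one full turn, feeling the push at the handle both ways.
- **Feel:** 33 readings taken while moving gave a bearing drag of 5.6 N and a slug pull of 4.2 N, both within the figures given. The heavy side is down at 1.20–1.23 rad, give or take about 0.035 rad (2°).
- **Last checks:** The arm's own position put the wheel at 1.207 rad. A separate measurement of the handle from the wrist camera gave 1.18–1.21 rad. The joints were still and the fingers were shut on the sleeve at 23 mm. Of the bystanders, those visible in the last pictures had not visibly moved.
- **Disagreements:** The fit from the first turn alone gave 1.17 rad, and a few readings partway through hinted at 1.35–1.4 rad; the full set settled near 1.21. One fit gave 1.11 rad because it wrongly included a reading taken at rest, so I left that reading out.

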